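# Close up the tea caddy

### The job

Close up the small wooden tea caddy with the fingertips only: push both of its drawers fully home, and only then fold its raised lid all the way down. Work gently, without slamming anything or shoving the caddy out of its place; the sachets stay in their drawers, nothing is picked up, and the tin, jar and bottle nearby are left alone.

Things in the scene. Friction and masses are not known exactly. Their poses are not given: they have to be found in the camera images.
- caddy: light wooden tea caddy, 180 deep (x) x 220 wide (y) mm, 2.1 to 3.2 kg, standing loose on rubber feet (it slides if pushed much harder than 12 N). Origin: centre of its underside, on the table; own -x points out of the drawer front, +y to the left drawer, z up. The front 60 mm of its top is a deck 64 mm high; behind it (own x -30 to +90 mm) is a tray, rim 96 mm high, under the lid.
- drawer_left (a joint): how far the left drawer (caddy's +y side) is pulled out of the front, in m: 0 fully home (front flush with the caddy's front), starts 0.04 to 0.075, grows as it slides out along the caddy's own -x. Slides stiffly with about 1 N plus 3 N per m/s, and stays where left.
- drawer_right (a joint): the same for the right drawer (caddy's -y side)
- drawer_left_front (a point): point on the outer face of the left drawer's front, mid-width, 27 mm above the table. The front has no knob, is 97 mm wide and spans 12 to 55 mm above the table; a 32 mm wide finger notch in the middle of its top edge leaves wood up to 42 mm there. Fully home, this point is at own x = -90 mm, y = +52 mm of the caddy.
- drawer_right_front (a point): the same for the right drawer, at y = -52 mm of the caddy
- lid (a joint): angle of the lid in rad: 0 lying flat on the tray rim, grows as its front edge rises; starts 0.7 to 1.1. A damped friction hinge holds it where it is left: a few N square to the board near its free edge moves it, it does not fall by itself. While it is steep, a straight push down on the edge can jam; push its outer face forward and down.
- lid_hinge (a point): middle of the lid's hinge line, at the top rear of the caddy: own x = +90 mm, y = 0, 96.5 mm above the table. The line runs along the caddy's y axis.
- lid_edge (a point): middle of the lid's free front edge, on its upper (outer) side. The lid is a plain wooden board 124 mm from hinge to free edge, 222 mm wide, 8 mm thick; its underside passes through the hinge line. Shut, this point is 104.5 mm above the table.
- sachet_left: sachet lying loose in the left drawer, 91 x 30 x 8 mm, origin at the centre of its underside, 16.5 mm above the table
- sachet_right: sachet lying loose in the right drawer, likewise
- tin: coffee tin, 57 mm across, 72 mm high, standing to the right of the caddy; origin under its centre
- jar: spice jar, 45 mm across, 106 mm high, standing to the right of the caddy; origin under its centre
- water: water bottle, 63 mm across, 168 mm high, farther to the right; origin under its centre
There are look-alikes about, which are no part of the job. There is more than one size of the sachet_left; the job needs the smaller.

How it is judged:
By the outcome, as a careful person would: the job done as asked, in the order asked, and still so for the second after the job is handed in, with the robot touching nothing.
It also fails if it takes over 51 s, if anything falls off the work surface, if the arm or the gripper's body presses on something with over 40 N, if the wrist force passes 120 N, or if a joint passes its speed limit or range.

### The arm

A 6-joint arm with a two-finger parallel gripper is mounted at the origin on a cart in front of the work surface, level with it; the furniture and walls round the work are solid. World frame = base frame: x ahead of the robot, y to its left, z up, the work surface at z = 0. Lengths are in mm, angles in rad, forces in N, time in s.
With the tool pointing down it reaches from about 350 to 975 mm from the base axis. Payload 7.1 kg.
Tool frame: the origin (TCP) lies midway between the tips of the shut fingers; the grasp point (between the pads) lies 19 mm behind it (ctrl.grasp_offset is the distance from the TCP to the grasp point, in mm); z points along the fingers, y is the line along which they close (so a half turn about z gives the same grasp; the last joint's range is limited). The gripper opens to 88 mm and grips with 3 to 60 N. Pads are 20 mm wide; open, the fingers measure 115 mm over their backs; the gripper's body (75 mm by 178 mm) begins 61 mm behind the grasp point.
Start: joints at [-1.134, 0.423, 1.63, -0, 1.089, -0.019], TCP at [275.127, -561.168, 222.675] pointing down, gripper open.
Joint ranges: [-3, 3], [-0.9, 2.11], [0.09, 2.58], [-1.31, 4.45], [0.11, 2.69], [-2.54, 2.54]. Speed limits (rad/s): [2.39, 2.39, 3.01, 3.14, 3.14, 3.14].

### API

Orientations are given as a rotation vector (axis times angle).
In Python, from workcell import ctrl gives the robot as it stands. The module is installed in compiled form; this text tells all that it offers.
- The arm moves only by the tool servo_tool, never from a script. Its argument "rows" is a list of rows, each a list of 7 numbers: the turn, a rotation vector about the tool's x, y, z as a fraction of full scale, then the shift along the tool's x, y, z as a fraction of full scale, then the finger opening in mm, from 0 to 87.8. A call has 1 to 10 rows; each row is the pose to reach, as a shift and turn from the pose commanded when the call began, along the tool's axes at that moment; what a row does not reach only later rows make up. Full scale, the value 1, is 20 cm for a shift and 1.5 rad for a turn. A row lasts 1/8 s, in which the tool goes at most 62.5 mm and 10.7 degrees, less where a joint would pass 70% of its speed; a pose out of reach is approached as far as the arm can. A call with a number of a shift or a turn outside -1 to 1 is refused whole. A call with a gripper value outside its range is refused whole. The fingers move at their own pace and stop on an object; the grip force is fixed at half the most. Time passes only in rows, so rows that repeat a pose let the fingers close. It gives the time, the measured TCP pose, the force, the opening and the grip force at its end, in the units of the state.
- ctrl.get_obs(): the state, without advancing time (a new reading comes with each control period).
- ctrl.get_image(name): name is "side" or "top"; returns (picture, depth): 420x560x3 uint8, red, green, blue; 420x560 float32, mm along the optical axis (not along the pixel's ray), 0 where there is no reading.
- ctrl.camera_info(name): a dict with "intrinsics" (3x3 intrinsics, pixels), "R" (3x3) and "t" (3): a world point X has camera coordinates R X + t. Camera axes: x right, y down, z forward; pixel columns grow to the right and rows downward; lengths in mm; the calibration is good to about 2 mm. A picture is of the moment at which its call begins. camera_info takes no time and is no camera call.
- ctrl.close_job(): hands the job in; it is judged then, once.
The state is a dict: "t": time; "qpos": joint angles; "qvel": joint speeds; "joint_torque": joint torques, N m; "ee_pos": TCP position; "orientation": TCP orientation; "ft_force": force on the tool from outside, world axes, zero at the start; "moment": the same for the moment, N m; "width": finger opening in mm; "grasp_force": force on a finger pad.
Only numpy, scipy, OpenCV 4.12 (cv2) and the standard library are available. Lean on these libraries where they do the work, as an engineer would, in place of code of your own. Each camera call takes 0.05 s, during which the arm holds its last target. There are 200 camera calls.

## Working session

There is one attempt and no reset: what is moved stays moved. The work goes in short steps, Python scripts to look and compute and a tool call to move; the robot and the scene stay as the last step left them, time stands still between calls to the robot, and variables do not carry over. Pictures are saved under pics/ and viewed, at most 10 in all, crops included, and the job is handed in when it is done.

Besides the shell and the picture viewer there is one more tool, called after "Call:" as name(argument=value, ...) on one line, values as JSON. servo_tool: Moves the arm, as the interface text tells. Its arguments: {"type":"object","properties":{"rows":{"type":"array","items":{"type":"array","items":{"type":"number"}}}},"required":["rows"]}

```bash
mkdir -p pics; cat > h.py <<'E'
import numpy as np, cv2
from workcell import ctrl
from scipy.spatial.transform import Rotation as Ro
def cap(n,save=None):
    im,d=ctrl.get_image(n)
    if save: cv2.imwrite(f'pics/{save}.png',im[:,:,::-1])
    return im,d
def cloud(n,d):
    c=ctrl.camera_info(n);K,R,t=map(np.array,(c['intrinsics'],c['R'],c['t']))
    v,u=np.mgrid[:d.shape[0],:d.shape[1]]
    P=np.stack([(u-K[0,2])/K[0,0]*d,(v-K[1,2])/K[1,1]*d,d],-1)
    W=(P-t)@R; W[d<=0]=np.nan
    return W
E
python3 - <<'E'
from h import *
for n in('top','side'):
    im,d=cap(n,n+'0'); np.savez(n+'0.npz',im=im,d=d)
    c=ctrl.camera_info(n);print(n,-np.array(c['R']).T@c['t'])
o=ctrl.get_obs();print(o['t'],o['ee_pos'],Ro.from_rotvec(o['orientation']).as_matrix().round(3),o['width'])
E
```

```text
top [361.31377948 102.11069982 951.48052117]
side [846.0386361  437.27709903 890.00835309]
0.1 [ 274.91621363 -560.74513364  221.98741366] [[ 0.898  0.44  -0.001]
 [ 0.44  -0.898  0.001]
 [-0.    -0.001 -1.   ]] 87.89069555907489
```

View pics/top0.png

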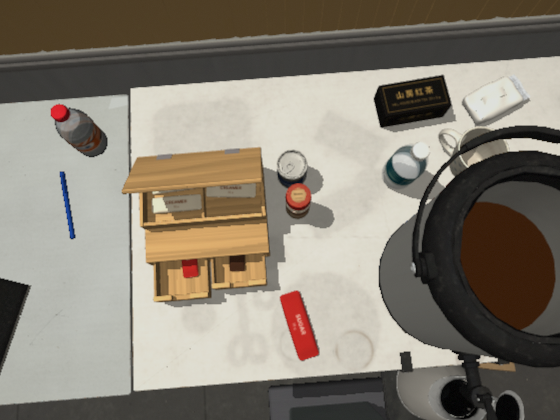

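View pics/side0.png

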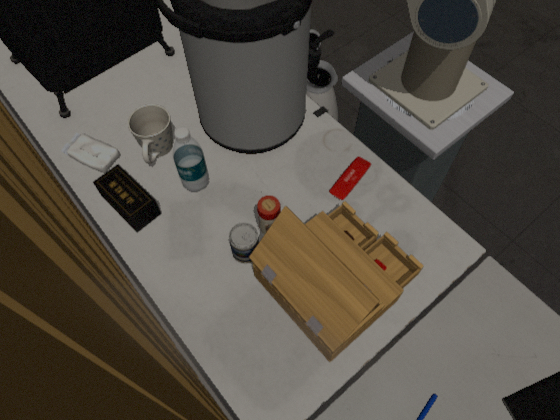

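The top view shows the caddy at px (130–268, 150–300), its front facing the robot (down in the image), both drawers out and the lid raised. The red SUGAR packet at (299,325) is a loose look-alike, since the wanted sachets lie in the drawers at (190,268) and (237,263). A large urn at about (470,270) stands between the arm and the caddy. In the side view the caddy is at (250–420, 205–350) and the urn at (250,70).

```bash
python3 - <<'E'
from h import *
z=np.load('top0.npz');W=cloud('top',z['d']);im=z['im']
z2=np.load('side0.npz');W2=cloud('side',z2['d'])
for n,w in(('top',W),('side',W2)):
    X,Y,Z=w[...,0],w[...,1],w[...,2]
    # urn
    m=(Z>30)&(Y<-60)&(Y>-480)&(X<600)&(X>150)
    for a,b in((30,150),(150,250),(250,320),(320,400),(400,500),(500,700)):
        k=m&(Z>a)&(Z<b)
        if k.sum()>20: print(n,'urn z',a,b,k.sum(),np.nanpercentile(X[k],[1,99]).round(),np.nanpercentile(Y[k],[1,99]).round())
    # deck
    box=(X>250)&(X<650)&(Y>60)&(Y<420)
    if n=='top':
        h=np.histogram(Z[box],bins=np.arange(-5,215,5));print(dict(zip(h[1].astype(int),h[0])))
    k=(box&(abs(Z-64)<3)).astype(np.uint8)
    k=cv2.morphologyEx(k,cv2.MORPH_OPEN,np.ones((5,5)))
    nl,l,st,_=cv2.connectedComponentsWithStats(k)
    i=1+np.argmax(st[1:,4]);p=np.stack([X,Y],-1)[l==i].astype(np.float32)
    r=cv2.minAreaRect(p);print(n,'deck',len(p),r,cv2.boxPoints(r).round(1).tolist(),np.nanmean(Z[l==i]))
    k=box&(abs(Z-54)<3.5)
    print(n,'z54',k.sum(),np.nanpercentile(X[k],[1,99]),np.nanpercentile(Y[k],[1,99]))
big=cv2.resize(im[135:310,115:330][:,:,::-1],None,fx=3.4,fy=3.4,interpolation=cv2.INTER_CUBIC);cv2.imwrite('pics/crop0.png',big)
E
```

```text
top urn z 30 150 4055 [179. 599.] [-259.  -67.]
top urn z 150 250 11977 [312. 509.] [-287.  -67.]
top urn z 250 320 3649 [303. 512.] [-282.  -67.]
top urn z 320 400 14258 [295. 563.] [-241.  -62.]
{np.int64(-5): np.int64(2935), np.int64(0): np.int64(16452), np.int64(5): np.int64(786), np.int64(10): np.int64(1167), np.int64(15): np.int64(2101), np.int64(20): np.int64(555), np.int64(25): np.int64(376), np.int64(30): np.int64(100), np.int64(35): np.int64(114), np.int64(40): np.int64(231), np.int64(45): np.int64(301), np.int64(50): np.int64(215), np.int64(55): np.int64(359), np.int64(60): np.int64(1908), np.int64(65): np.int64(4377), np.int64(70): np.int64(1336), np.int64(75): np.int64(540), np.int64(80): np.int64(126), np.int64(85): np.int64(106), np.int64(90): np.int64(220), np.int64(95): np.int64(623), np.int64(100): np.int64(73), np.int64(105): np.int64(306), np.int64(110): np.int64(29), np.int64(115): np.int64(0), np.int64(120): np.int64(60), np.int64(125): np.int64(211), np.int64(130): np.int64(221), np.int64(135): np.int64(240), np.int64(140): np.int64(225), np.int64(145): np.int6
[... 569 characters left out ...]
3.89999389648438], [487.8999938964844, 144.39999389648438]] 65.14747711223613
top z54 375 [414.53387359 624.47112849] [ 65.0232853  336.16288625]
side urn z 30 150 4411 [166. 598.] [-292.  -67.]
side urn z 150 250 4168 [340. 539.] [-276.  -67.]
side urn z 250 320 4001 [331. 539.] [-289.  -67.]
side urn z 320 400 5335 [356. 567.] [-217.  -61.]
side deck 1907 ((506.0003662109375, 236.56854248046875), (48.4246711730957, 218.18150329589844), 0.8402965664863586) [[480.20001220703125, 345.29998779296875], [483.3999938964844, 127.0999984741211], [531.7999877929688, 127.80000305175781], [528.5999755859375, 346.0]] 63.90775214355044
side z54 388 [413.11813251 646.91018933] [ 70.89231449 347.26159115]
```

View pics/crop0.png

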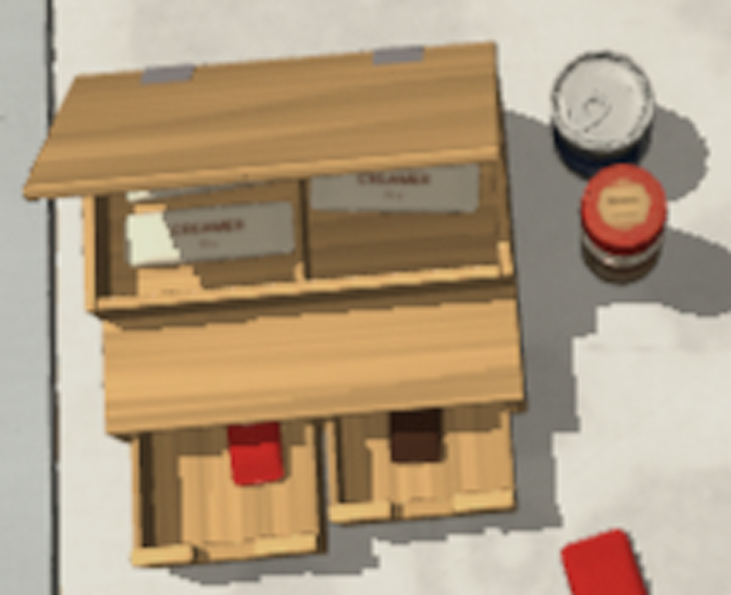

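The crop shows red and dark sachets lying in the left and right drawers, clear of the fronts, so I don't need to touch them. The deck's front edge runs (105,430)–(522,403) in the crop. The drawer front tops run (133,562)–(325,548) and (333,522)–(515,507), and the lid's free edge runs (25,197)–(497,158).

```bash
cat >> h.py <<'E'
def ray(n,u,v,z):
    c=ctrl.camera_info(n);K,R,t=map(np.array,(c['intrinsics'],c['R'],c['t']))
    C=-R.T@t; r=R.T@np.linalg.solve(K,[u,v,1.]); return C+r*(z-C[2])/r[2]
E
python3 - <<'E'
from h import *
z=np.load('top0.npz');W=cloud('top',z['d'])
z2=np.load('side0.npz');W2=cloud('side',z2['d'])
def t(nm,x,y,h): print(nm,ray('top',115+x/3.4-.4,135+y/3.4-.4,h).round(1))
t('deckL',105,432,64);t('deckR',522,405,64)
t('dL l',133,564,55);t('dL r',325,550,55);t('dR l',333,522,55);t('dR r',515,508,55)
t('rimL',97,310,96);t('rimR',512,277,96)
t('hingeR',493,42,104);t('hingeL',80,75,104)
# table bias
for n,w in(('top',W),('side',W2)):
    X,Y,Z=w[...,0],w[...,1],w[...,2]
    k=(X>300)&(X<400)&(Y>150)&(Y<300)&(Z<12);print(n,'table',np.nanmedian(Z[k]))
# lid plane side
    k=(X>500)&(X<660)&(Y>140)&(Y<330)&(Z>110)
    p=w[k]; A=np.c_[p[:,:2],np.ones(len(p))];s=np.linalg.lstsq(A,p[:,2],rcond=None)[0];r=abs(A@s-p[:,2])
    p=p[r<4];A=A[r<4];s=np.linalg.lstsq(A,p[:,2],rcond=None)[0]
    print(n,'lid',len(p),s,'ang',np.arctan(np.hypot(*s[:2])),'dir',np.arctan2(-s[1],-s[0]),'x',np.nanpercentile(p[:,0],[1,99]),'z',np.nanpercentile(p[:,2],[1,99]),'y',np.nanpercentile(p[:,1],[1,99]))
# drawer tops from side
X,Y,Z=W2[...,0],W2[...,1],W2[...,2]
for a,b in((140,225),(250,330)):
    k=(Y>a)&(Y<b)&(Z>40)&(Z<58)&(X<482)&(X>380);print('front side x',np.nanpercentile(X[k],[2,10,50]),k.sum())
# small obstacles incl robot-side clutter
for nm,b in(('tin/jar',(480,650,20,120)),):
    k=(X>b[0])&(X<b[1])&(Y>b[2])&(Y<b[3])&(Z>30);print(nm,np.nanpercentile(X[k],[2,98]),np.nanpercentile(Y[k],[2,98]))
# anything tall around path
k=(Z>330);h=W2[k];print('tall',np.nanpercentile(h,[1,50,99],axis=0).round())
E
```

```text
deckL [483.5 347.2  64. ]
deckR [480.4 128.6  64. ]
dL l [414.8 336.4  55. ]
dL r [414.1 236.5  55. ]
dR l [428.2 231.6  55. ]
dR r [427.9 136.4  55. ]
rimL [542.2 341.4  96. ]
rimR [542.4 128.1  96. ]
hingeR [667.4 128.9 104. ]
hingeL [666.7 346.  104. ]
top table 1.8318725967851115
top lid 3610 [-1.02330732e+00 -5.02367391e-03  7.90325242e+02] ang 0.7969230929086084 dir 0.004909212966671556 x [580.25024797 659.03095931] z [114.39708802 193.50310409] y [141.79057921 327.82627412]
side table -0.09256278799320869
side lid 6567 [-1.03284292e+00 -5.65895532e-03  7.92689681e+02] ang 0.8015604103993281 dir 0.005478953863044205 x [580.34503765 658.5407853 ] z [111.33083088 190.9061799 ] y [142.32551561 328.37630308]
front side x [427.88540537 429.25807523 434.39694206] 233
front side x [413.16723503 414.55680554 419.9606568 ] 249
tin/jar [555.38262725 648.67081169] [47.01183455 99.84313616]
tall [[ 128. -187.  334.]
 [ 856.  376.  767.]
 [ 858.  419.  840.]]
```

```bash
cat >> h.py <<'E'
def plan(target,zdir_tilt=0.,yaw=np.pi,pos=None,R0=None):
    "fractions for pose: tool x at yaw, then tips tilted toward world +x by zdir_tilt"
    o=ctrl.get_obs()
    R0=Ro.from_rotvec(o['orientation']).as_matrix() if R0 is None else R0
    p=np.array(o['ee_pos']) if pos is None else np.array(pos)
    c,s=np.cos(yaw),np.sin(yaw)
    Rt=Ro.from_rotvec([0,-zdir_tilt,0]).as_matrix()@np.array([[c,s,0],[s,-c,0],[0,0,-1.]])
    rv=Ro.from_matrix(R0.T@Rt).as_rotvec()/1.5; sh=R0.T@(np.array(target)-p)/200
    print('rows',rv.round(3),sh.round(3)); return Rt
def st():
    o=ctrl.get_obs();print('t',round(o['t'],2),'p',np.round(o['ee_pos'],1),'z',Ro.from_rotvec(o['orientation']).as_matrix().round(3).tolist(),'F',np.round(o['ft_force'],1),'q',np.round(o['qpos'],2),'w',round(o['width'],1))
E
python3 - <<'E'
from h import *
for n in('top','side'):
    W=cloud(n,np.load(n+'0.npz')['d']);X,Y,Z=W[...,0],W[...,1],W[...,2]
    k=(Z>120)&(X>50)&(X<700)&(Y>-480)&(Y<100)
    print(n,np.nanpercentile(W[k],[.5,99.5],axis=0).round(),np.nanmax(Z[k]))
    k=(Z>330)&(X>50)&(X<700)&(Y>-480)&(Y<100)
    print(n,np.nanpercentile(W[k],[.5,99.5],axis=0).round())
R1=plan([275,-561,425],0,0.456)
a=plan([420,-450,455],0,1.1,[275,-561,422],R1)
b=plan([480,-260,455],0,1.75,[420,-450,455],a)
c=plan([480,-70,455],0,2.4,[480,-260,455],b)
d=plan([420,110,430],0,np.pi,[480,-70,455],c)
E
```

```text
top [[ 214. -287.  124.]
 [ 624.  -51.  391.]] 392.7873893642712
top [[ 293. -242.  332.]
 [ 565.  -50.  391.]]
side [[  55. -287.  121.]
 [ 636.   97.  388.]] 390.4736525378211
side [[ 130. -224.  330.]
 [ 567.   98.  388.]]
rows [-0.001  0.    -0.   ] [-0.    -0.    -1.015]
rows [ 0.     0.    -0.429] [ 0.895 -0.179 -0.165]
rows [ 0.     0.    -0.433] [ 0.983 -0.164  0.   ]
rows [ 0.     0.    -0.433] [0.935 0.169 0.   ]
rows [ 0.     0.    -0.494] [0.829 0.461 0.125]
```

Call:
servo_tool(rows=[[0,0,0,0,0,-0.3,87.8],[0,0,0,0,0,-0.6,87.8],[0,0,0,0,0,-0.9,87.8],[0,0,0,0,0,-1,87.8],[0,0,0,0,0,-1,87.8]])

```text
t: 0.72
ee_pos: [275.3, -561.6, 424.2]
orientation: [3.057, 0.709, 0.001]
ft_force: [-0.1, -0.0, -0.1]
width: 88.1
grasp_force: 0.0
```

Call:
servo_tool(rows=[[0,0,-0.1,0.2,-0.04,-0.16,87.8],[0,0,-0.2,0.42,-0.09,-0.2,87.8],[0,0,-0.3,0.65,-0.13,-0.2,87.8],[0,0,-0.4,0.88,-0.17,-0.2,87.8],[0,0,-0.43,0.9,-0.18,-0.2,87.8]])

```text
t: 1.35
ee_pos: [422.7, -447.3, 459.8]
orientation: [-2.669, -1.649, 0.0]
ft_force: [0.8, 0.2, -0.1]
width: 88.0
grasp_force: 0.0
```

Call:
servo_tool(rows=[[0,0,-0.1,0.25,-0.04,0,87.8],[0,0,-0.2,0.5,-0.08,0,87.8],[0,0,-0.3,0.75,-0.12,0,87.8],[0,0,-0.4,0.98,-0.16,0,87.8],[0,0,-0.43,0.98,-0.16,0,87.8]])

```text
t: 1.98
ee_pos: [481.3, -257.3, 460.4]
orientation: [-2.009, -2.411, 0.0]
ft_force: [0.3, -0.9, 0.4]
width: 87.8
grasp_force: 0.0
```

Call:
servo_tool(rows=[[0,0,-0.1,0.25,0.04,0,87.8],[0,0,-0.2,0.5,0.08,0,87.8],[0,0,-0.3,0.75,0.12,0,87.8],[0,0,-0.4,0.93,0.17,0,87.8],[0,0,-0.43,0.94,0.17,0,87.8]])

```text
t: 2.6
ee_pos: [481.2, -67.0, 460.4]
orientation: [-1.142, -2.923, 0.001]
ft_force: [-0.1, -0.4, 0.1]
width: 87.5
grasp_force: 0.0
```

Call:
servo_tool(rows=[[0,0,-0.1,0.2,0.12,0,87.8],[0,0,-0.2,0.4,0.24,0,87.8],[0,0,-0.3,0.6,0.36,0,87.8],[0,0,-0.4,0.83,0.46,0.1,87.8],[0,0,-0.49,0.83,0.46,0.12,87.8],[0,0,-0.49,0.83,0.46,0.12,87.8]])

```text
t: 3.35
ee_pos: [422.3, 111.5, 436.6]
orientation: [-0.025, -3.138, 0.002]
ft_force: [-0.7, 1.1, -0.3]
width: 87.7
grasp_force: 0.0
```

```bash
python3 - <<'E'
from h import *
st()
a=plan([345,200,270],0.25)
b=plan([345,237.5,110],0.25,np.pi,[345,200,270],a)
c=plan([345,237.5,24],0.25,np.pi,[345,237.5,110],b)
E
```

```text
t 3.35 p [422.3 111.5 436.6] z [[-1.0, 0.016, -0.004], [0.016, 1.0, -0.001], [0.004, -0.001, -1.0]] F [-0.7  1.1 -0.3] q [ 0.23 -0.06  1.74 -0.    1.47 -1.32] w 87.7
rows [-0.002 -0.169 -0.01 ] [0.39  0.437 0.834]
rows [0. 0. 0.] [0.198 0.187 0.775]
rows [0. 0. 0.] [ 0.106 -0.     0.417]
```

Call:
servo_tool(rows=[[0,-0.08,0,0.1,0.11,0.2,87.8],[0,-0.169,-0.01,0.2,0.22,0.45,87.8],[0,-0.169,-0.01,0.3,0.33,0.7,87.8],[0,-0.169,-0.01,0.39,0.44,0.83,87.8],[0,-0.169,-0.01,0.39,0.44,0.83,87.8]])

```text
t: 3.98
ee_pos: [344.8, 199.9, 270.4]
orientation: [0.002, 2.892, -0.006]
ft_force: [-0.1, 0.6, 0.5]
width: 87.6
grasp_force: 0.0
```

Call:
servo_tool(rows=[[0,0,0,0.06,0.06,0.25,87.8],[0,0,0,0.12,0.12,0.5,87.8],[0,0,0,0.2,0.19,0.7,87.8],[0,0,0,0.2,0.19,0.77,87.8],[0,0,0,0.2,0.19,0.77,87.8]])

```text
t: 4.6
ee_pos: [347.6, 237.5, 113.0]
orientation: [0.005, 2.889, -0.005]
ft_force: [-0.3, -0.1, -0.7]
width: 88.1
grasp_force: 0.0
```

```bash
python3 - <<'E'
from h import *
st()
b=plan([345,237.5,24],0.25)
c=plan([395,237.5,24],0.25,np.pi,[345,237.5,24],b)
im,d=cap('top','top1')
E
```

```text
t 4.6 p [347.6 237.5 113. ] z [[-0.968, 0.004, 0.25], [0.003, 1.0, -0.004], [-0.25, -0.003, -0.968]] F [-0.3 -0.1 -0.7] q [ 0.69  0.27  2.27 -0.39  0.44 -0.54] w 88.1
rows [-0.002  0.002 -0.002] [0.124 0.001 0.428]
rows [0. 0. 0.] [-0.242  0.     0.062]
```

View pics/top1.png

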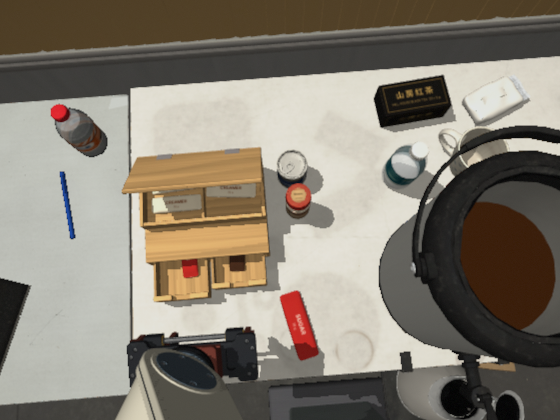

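The gripper is level in front of the drawers at px (190,345), with the fingers open to span both fronts. The caddy hasn't moved. Next I descend and approach.

Call:
servo_tool(rows=[[0,0,0,0.06,0,0.2,87.8],[0,0,0,0.12,0,0.42,87.8],[0,0,0,0.12,0,0.42,87.8],[0,0,0,0.0,0,0.45,87.8],[0,0,0,-0.11,0,0.48,87.8],[0,0,0,-0.11,0,0.48,87.8]])

```text
t: 5.4
ee_pos: [394.9, 238.5, 27.6]
orientation: [0.006, 2.884, 0.0]
ft_force: [-0.2, -0.3, -0.4]
width: 87.9
grasp_force: 0.0
```

```bash
python3 - <<'E'
from h import *
st()
b=plan([440,237.5,24],0.25)
E
```

```text
t 5.4 p [394.9 238.5  27.6] z [[-0.967, 0.004, 0.255], [0.004, 1.0, -0.0], [-0.255, 0.001, -0.967]] F [-0.2 -0.3 -0.4] q [ 0.62  0.51  2.22 -0.66  0.24 -0.32] w 87.9
rows [-0.     0.005 -0.003] [-0.213 -0.004  0.075]
```

Call:
servo_tool(rows=[[0,0,0,-0.03,0,0.01,87.8],[0,0,0,-0.06,0,0.02,87.8],[0,0,0,-0.09,0,0.03,87.8],[0,0,0,-0.12,0,0.04,87.8],[0,0,0,-0.15,0,0.045,87.8],[0,0,0,-0.18,0,0.055,87.8],[0,0,0,-0.21,0,0.065,87.8],[0,0,0,-0.24,0,0.07,87.8],[0,0,0,-0.27,0,0.08,87.8],[0,0,0,-0.27,0,0.08,87.8]])

```text
t: 6.65
ee_pos: [449.1, 237.9, 24.2]
orientation: [0.002, 2.887, -0.002]
ft_force: [0.3, 0.4, 0.1]
width: 88.0
grasp_force: 0.0
```

```bash
python3 - <<'E'
from h import *
st()
b=plan([467,237.5,25],0.25)
im,d=cap('side'); W=cloud('side',d);X,Y,Z=W[...,0],W[...,1],W[...,2]
k=(abs(Z-64)<3)&(X>440)&(X<560)&(Y>120)&(Y<350);p=W[k]
for a,b in((150,190),(215,260),(285,325)):
    q=p[(p[:,1]>a)&(p[:,1]<b)];print('deck front',a,np.percentile(q[:,0],[1,5]))
cv2.imwrite('pics/s2.png',cv2.resize(im[180:360,230:440][:,:,::-1],None,fx=3.3,fy=3.3))
E
```

```text
t 6.65 p [449.1 237.9  24.2] z [[-0.968, 0.001, 0.251], [0.001, 1.0, -0.002], [-0.251, -0.001, -0.968]] F [0.3 0.4 0.1] q [ 0.54  0.55  2.13 -0.5   0.28 -0.55] w 88.0
rows [-0.001  0.003 -0.001] [-0.088 -0.002  0.019]
deck front 150 [449.96420827 484.38491253]
deck front 215 [482.90821817 484.70009201]
deck front 285 [450.11122835 482.88434643]
```

View pics/s2.png

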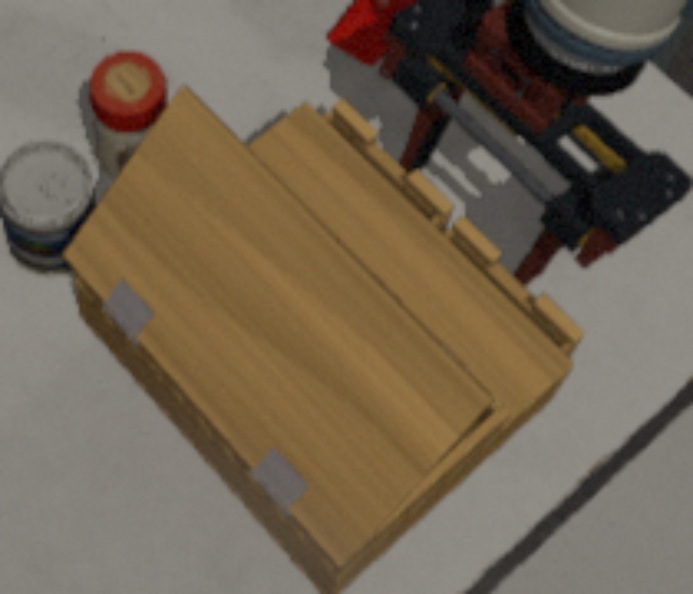

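The side crop shows a finger on each drawer front at its notch, at (405,165) and (525,275). Both drawers are nearly in with an equal gap left, and the caddy is in place.

Call:
servo_tool(rows=[[0,0,0,-0.014,0,0.003,87.8],[0,0,0,-0.028,0,0.007,87.8],[0,0,0,-0.042,0,0.01,87.8],[0,0,0,-0.056,0,0.013,87.8],[0,0,0,-0.07,0,0.016,87.8],[0,0,0,-0.08,0,0.018,87.8],[0,0,0,-0.09,0,0.02,87.8]])

```text
t: 7.58
ee_pos: [466.7, 237.7, 24.7]
orientation: [0.001, 2.888, -0.003]
ft_force: [-2.1, 0.7, -1.5]
width: 87.8
grasp_force: 1.0
```

Call:
servo_tool(rows=[[0,0,0,-0.005,0,0.001,87.8],[0,0,0,-0.01,0,0.002,87.8]])

```text
t: 7.82
ee_pos: [468.7, 237.7, 24.8]
orientation: [0.001, 2.888, -0.003]
ft_force: [-2.2, 0.8, -1.0]
width: 87.8
grasp_force: 1.0
```

```bash
python3 - <<'E'
from h import *
st()
im,d=cap('side'); W=cloud('side',d);X,Y,Z=W[...,0],W[...,1],W[...,2]
for a,b in((150,172),(200,218),(222,228),(248,270),(310,330)):
  for z0,z1 in((46,58),(61,67)):
    k=(X>430)&(X<530)&(Y>a)&(Y<b)&(Z>z0)&(Z<z1);print(a,z0,k.sum(),np.percentile(X[k],[3,20]).round(1) if k.sum()>3 else '')
cv2.imwrite('pics/s3.png',cv2.resize(im[190:310,300:430][:,:,::-1],None,fx=5,fy=5,interpolation=cv2.INTER_CUBIC))
E
```

```text
t 7.83 p [468.7 237.7  24.8] z [[-0.968, 0.001, 0.251], [0.0, 1.0, -0.002], [-0.251, -0.002, -0.968]] F [-2.2  0.8 -1. ] q [ 0.52  0.56  2.09 -0.45  0.3  -0.63] w 87.8
150 46 0 
150 61 232 [483.9 492.8]
200 46 0 
200 61 202 [483.9 492.4]
222 46 0 
222 61 72 [484.  490.6]
248 46 0 
248 61 265 [484.1 492.4]
310 46 0 
310 61 265 [483.1 490.8]
```

View pics/s3.png

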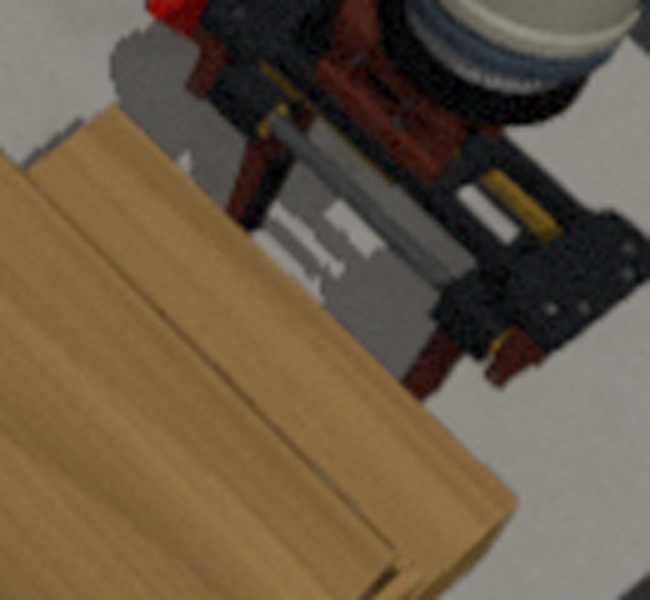

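The drawer fronts are now hidden under the deck edge, so they are nearly flush. I'll feel for the stop in 1 mm steps.

Call:
servo_tool(rows=[[0,0,0,-0.005,0,0.001,87.8],[0,0,0,-0.005,0,0.001,87.8]])

```text
t: 8.12
ee_pos: [469.8, 237.8, 24.9]
orientation: [0.001, 2.888, -0.003]
ft_force: [-2.0, -0.5, -2.1]
width: 87.7
grasp_force: 0.8
```

Call:
servo_tool(rows=[[0,0,0,-0.005,0,0.001,87.8],[0,0,0,-0.005,0,0.001,87.8]])

```text
t: 8.38
ee_pos: [470.8, 237.8, 25.0]
orientation: [0.001, 2.888, -0.003]
ft_force: [-1.4, 0.4, -1.4]
width: 87.8
grasp_force: 0.8
```

Call:
servo_tool(rows=[[0,0,0,-0.005,0,0.001,87.8],[0,0,0,-0.005,0,0.001,87.8]])

```text
t: 8.62
ee_pos: [471.7, 237.8, 25.0]
orientation: [0.001, 2.888, -0.003]
ft_force: [-2.8, 0.2, -0.9]
width: 87.7
grasp_force: 1.3
```

Call:
servo_tool(rows=[[0,0,0,-0.003,0,0.001,87.8],[0,0,0,-0.003,0,0.001,87.8]])

```text
t: 8.88
ee_pos: [471.9, 237.7, 24.9]
orientation: [0.0, 2.889, -0.003]
ft_force: [-5.5, 1.0, 0.6]
width: 88.3
grasp_force: 2.6
```

Call:
servo_tool(rows=[[0,0,0,-0.002,0,0.001,87.8],[0,0,0,-0.002,0,0.001,87.8]])

```text
t: 9.12
ee_pos: [472.0, 237.7, 24.8]
orientation: [0.0, 2.889, -0.004]
ft_force: [-7.3, 1.3, 2.0]
width: 88.2
grasp_force: 3.5
```

```bash
python3 - <<'E'
from h import *
st();print(np.round(ctrl.get_obs()['moment'],2))
E
```

```text
t 9.12 p [472.  237.7  24.8] z [[-0.968, 0.0, 0.25], [-0.0, 1.0, -0.003], [-0.25, -0.003, -0.968]] F [-7.3  1.3  2. ] q [ 0.52  0.56  2.09 -0.44  0.3  -0.64] w 88.2
[0.38 1.05 0.31]
```

The moment suggests the left finger carries most of the load, so the left drawer is home. I'll yaw slightly to press the right one.

Call:
servo_tool(rows=[[0,0,-0.007,0,0,0,87.8],[0,0,-0.013,0,0,0,87.8],[0,0,-0.013,0,0,0,87.8]])

```text
t: 9.5
ee_pos: [471.9, 237.4, 24.7]
orientation: [-0.026, 2.89, -0.007]
ft_force: [-6.6, 1.5, 0.1]
width: 88.1
grasp_force: 3.2
```

```bash
python3 - <<'E'
from h import *
st();print(np.round(ctrl.get_obs()['moment'],2))
E
```

```text
t 9.5 p [471.9 237.4  24.7] z [[-0.968, -0.017, 0.249], [-0.018, 1.0, -0.003], [-0.249, -0.007, -0.968]] F [-6.6  1.5  0.1] q [ 0.52  0.56  2.09 -0.44  0.3  -0.66] w 88.1
[ 0.18  1.02 -0.18]
```

The load shifted to the right finger with no travel, so both drawers are at their stops. I'll back off, rise, and check.

```bash
python3 - <<'E'
from h import *
a=plan([430,237.5,25],0.25)
b=plan([430,237.5,205],0,np.pi,[430,237.5,25],a)
c=plan([470,237.5,300],0,np.pi,[430,237.5,205],b)
E
```

```text
rows [-0.002  0.001  0.012] [ 0.202  0.004 -0.054]
rows [0.    0.167 0.   ] [-0.223  0.    -0.872]
rows [0. 0. 0.] [-0.2    0.    -0.475]
```

Call:
servo_tool(rows=[[0,0,0,0.03,0,-0.01,87.8],[0,0,0,0.1,0,-0.03,87.8],[0,0,0,0.2,0,-0.06,87.8],[0,0,0,0.2,0,-0.06,87.8]])

```text
t: 10.0
ee_pos: [430.6, 237.3, 26.8]
orientation: [-0.029, 2.888, -0.006]
ft_force: [-0.0, -0.1, 0.8]
width: 87.6
grasp_force: 0.0
```

```bash
python3 - <<'E'
from h import *
st()
b=plan([430,237.5,205],0)
c=plan([470,237.5,300],0,np.pi,[430,237.5,205],b)
E
```

```text
t 10.0 p [430.6 237.3  26.8] z [[-0.968, -0.019, 0.251], [-0.02, 1.0, -0.002], [-0.251, -0.007, -0.968]] F [-0.  -0.1  0.8] q [ 0.56  0.53  2.16 -0.54  0.27 -0.52] w 87.6
rows [-0.003  0.169  0.013] [-0.221 -0.005 -0.863]
rows [0. 0. 0.] [-0.2    0.    -0.475]
```

Call:
servo_tool(rows=[[0,0,0,-0.06,0,-0.25,87.8],[0,0.08,0.01,-0.13,0,-0.5,87.8],[0,0.169,0.013,-0.19,0,-0.75,87.8],[0,0.169,0.013,-0.22,0,-0.86,87.8]])

```text
t: 10.5
ee_pos: [434.9, 239.8, 208.5]
orientation: [0.003, 3.136, 0.001]
ft_force: [-0.3, 0.4, -0.3]
width: 88.0
grasp_force: 0.0
```

Call:
servo_tool(rows=[[0,0,0,0,0,-0.25,87.8],[0,0,0,0,0,-0.475,87.8],[0,0,0,0,0,-0.475,87.8]])

```text
t: 10.88
ee_pos: [433.5, 240.0, 303.3]
orientation: [0.002, 3.134, 0.001]
ft_force: [-0.0, -0.2, -0.9]
width: 87.7
grasp_force: 0.0
```

```bash
python3 - <<'E'
from h import *
st()
im,d=cap('side','s4f');W=cloud('side',d);X,Y,Z=W[...,0],W[...,1],W[...,2]
k=(X>530)&(X<650)&(Y>150)&(Y<320)&(Z>105)&(Z<200)
p=W[k];A=np.c_[p[:,:2],np.ones(len(p))];s=np.linalg.lstsq(A,p[:,2],rcond=None)[0];r=abs(A@s-p[:,2]);m=r<4
s=np.linalg.lstsq(A[m],p[m,2],rcond=None)[0];print('lid',s,np.arctan(-s[0]),np.percentile(p[m],[1,99],axis=0))
k=(X<482)&(X>425)&(Y>130)&(Y<345)&(Z>20)&(Z<59);print('drawer px left visible',k.sum())
k=(abs(Z-64)<3)&(X>470)&(X<560)&(Y>130)&(Y<345);r=cv2.minAreaRect(np.stack([X,Y],-1)[k].astype(np.float32));print('deck',r)
im,d=cap('top','t4f');cv2.imwrite('pics/t4.png',cv2.resize(im[135:330,115:330][:,:,::-1],None,fx=3,fy=3,interpolation=cv2.INTER_CUBIC))
E
```

```text
t 10.88 p [433.5 240.  303.3] z [[-1.0, 0.001, 0.008], [0.001, 1.0, 0.001], [-0.008, 0.001, -1.0]] F [-0.  -0.2 -0.9] q [ 0.48  0.13  1.83 -0.    1.17 -1.08] w 87.7
lid [-1.03424709e+00 -5.71018840e-03  7.93600226e+02] 0.8022318366936592 [[580.62141324 151.7852185  120.14059036]
 [649.04850977 318.46567047 190.81186247]]
drawer px left visible 0
deck ((520.0826416015625, 237.531005859375), (78.00640869140625, 214.87887573242188), 0.0766369104385376)
```

View pics/t4.png

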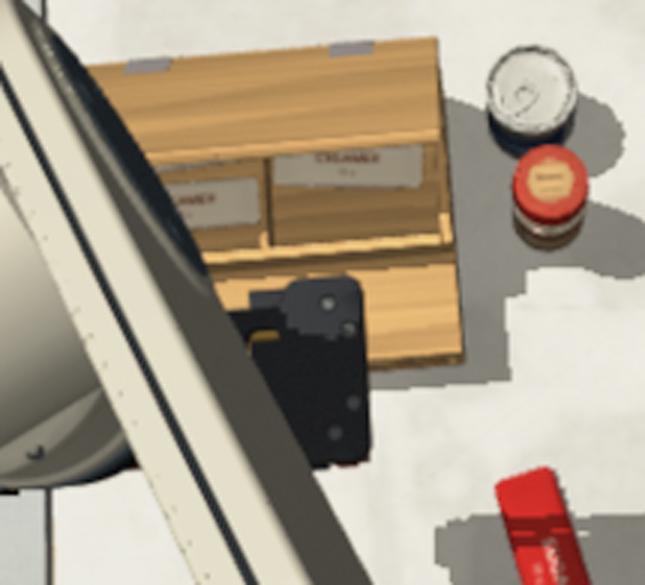

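The top crop shows the right drawer flush with the deck edge at (460,360). The side view shows nothing of either drawer sticking out. The lid is still at 0.80 rad, and the tin and jar are untouched. Now the lid.

Call:
servo_tool(rows=[[0,0,0,-0.25,0,0,87.8],[0,0,0,-0.5,0,0,87.8],[0,0,0,-0.75,0,0.05,87.8],[0,0,0,-0.86,0,0.25,87.8],[0,0,0,-0.86,0,0.5,87.8],[0,0,0,-0.86,0,0.53,87.8]])

```text
t: 11.72
ee_pos: [599.5, 236.6, 187.3]
orientation: [-0.002, -3.132, 0.012]
ft_force: [0.6, 0.4, 0.7]
width: 87.4
grasp_force: 0.0
```

```bash
python3 - <<'E'
from h import *
st();o=ctrl.get_obs()['ee_pos']
for th in np.arange(.8,-.01,-.05):
    c=np.array([661.7-104*np.cos(th)+8*np.sin(th),96.5+104*np.sin(th)+8*np.cos(th)]);T=c+[10,0]
    print(round(th,2),T.round(1),(-(T-[o[0],o[2]])/200).round(3))
E
```

```text
t 11.72 p [599.5 236.6 187.3] z [[-1.0, 0.002, -0.01], [0.002, 1.0, -0.008], [0.01, -0.008, -1.0]] F [0.6 0.4 0.7] q [ 0.36  0.5   1.6  -0.    1.06 -1.21] w 87.4
0.8 [605.  176.7] [-0.027  0.053]
0.75 [601.1 173.2] [-0.008  0.07 ]
0.7 [597.3 169.6] [0.011 0.089]
0.65 [593.7 165.8] [0.029 0.108]
0.6 [590.4 161.8] [0.046 0.128]
0.55 [587.2 157.7] [0.061 0.148]
0.5 [584.3 153.4] [0.076 0.17 ]
0.45 [581.5 148.9] [0.09  0.192]
0.4 [579.  144.4] [0.102 0.215]
0.35 [576.7 139.7] [0.114 0.238]
0.3 [574.7 134.9] [0.124 0.262]
0.25 [572.9 130. ] [0.133 0.287]
0.2 [571.4 125. ] [0.141 0.312]
0.15 [570.1 120. ] [0.147 0.337]
0.1 [569.  114.8] [0.152 0.363]
0.05 [568.2 109.7] [0.156 0.388]
-0.0 [567.7 104.5] [0.159 0.414]
```

Call:
servo_tool(rows=[[0,0,0,-0.027,0,0.03,87.8],[0,0,0,-0.027,0,0.053,87.8],[0,0,0,-0.017,0,0.06,87.8],[0,0,0,-0.008,0,0.07,87.8],[0,0,0,0.002,0,0.08,87.8],[0,0,0,0.011,0,0.089,87.8],[0,0,0,0.029,0,0.108,87.8]])

```text
t: 12.6
ee_pos: [596.9, 238.0, 171.6]
orientation: [0.002, 3.141, -0.006]
ft_force: [0.8, 0.2, 1.0]
width: 87.3
grasp_force: 0.7
```

```bash
python3 - <<'E'
from h import *
st();o=ctrl.get_obs()['ee_pos']
for th in np.arange(.65,-.01,-.05):
    c=np.array([661.7-104*np.cos(th)+8*np.sin(th),96.5+104*np.sin(th)+8*np.cos(th)]);T=c+[10,0]
    print(round(th,2),T.round(1),(-(T-[o[0],o[2]])/200).round(3))
im,d=cap('side');W=cloud('side',d);X,Y,Z=W[...,0],W[...,1],W[...,2]
k=(X>570)&(X<650)&(Y>130)&(Y<175)&(Z>105)&(Z<200)
p=W[k];A=np.c_[p[:,:2],np.ones(len(p))];s=np.linalg.lstsq(A,p[:,2],rcond=None)[0];r=abs(A@s-p[:,2]);m=r<4
s=np.linalg.lstsq(A[m],p[m,2],rcond=None)[0];print('lid',np.arctan(-s[0]))
E
```

```text
t 12.6 p [596.9 238.  171.6] z [[-1.0, 0.001, 0.001], [0.001, 1.0, -0.004], [-0.001, -0.004, -1.0]] F [0.8 0.2 1. ] q [ 0.36  0.51  1.62 -0.    1.01 -1.2 ] w 87.3
0.65 [593.7 165.8] [0.016 0.029]
0.6 [590.4 161.8] [0.032 0.049]
0.55 [587.2 157.7] [0.048 0.07 ]
0.5 [584.3 153.4] [0.063 0.091]
0.45 [581.5 148.9] [0.077 0.113]
0.4 [579.  144.4] [0.089 0.136]
0.35 [576.7 139.7] [0.101 0.16 ]
0.3 [574.7 134.9] [0.111 0.184]
0.25 [572.9 130. ] [0.12  0.208]
0.2 [571.4 125. ] [0.127 0.233]
0.15 [570.1 120. ] [0.134 0.258]
0.1 [569.  114.8] [0.139 0.284]
0.05 [568.2 109.7] [0.143 0.31 ]
-0.0 [567.7 104.5] [0.146 0.336]
lid 0.7013474477411442
```

Call:
servo_tool(rows=[[0,0,0,0.016,0,0.02,87.8],[0,0,0,0.032,0,0.041,87.8],[0,0,0,0.047,0,0.062,87.8],[0,0,0,0.061,0,0.084,87.8],[0,0,0,0.073,0,0.107,87.8],[0,0,0,0.085,0,0.131,87.8],[0,0,0,0.095,0,0.155,87.8],[0,0,0,0.104,0,0.179,87.8],[0,0,0,0.111,0,0.204,87.8]])

```text
t: 13.78
ee_pos: [574.4, 237.8, 130.3]
orientation: [-0.002, -3.141, 0.007]
ft_force: [-0.5, 0.2, 0.3]
width: 87.6
grasp_force: 0.6
```

```bash
python3 - <<'E'
from h import *
st();o=ctrl.get_obs()['ee_pos']
for th in np.arange(.2,-.01,-.05):
    c=np.array([661.7-104*np.cos(th)+8*np.sin(th),96.5+104*np.sin(th)+8*np.cos(th)]);T=c+[10,0]
    print(round(th,2),T.round(1),(-(T-[o[0],o[2]])/200).round(3))
im,d=cap('side');W=cloud('side',d);X,Y,Z=W[...,0],W[...,1],W[...,2]
k=(X>560)&(X<650)&(Y>130)&(Y<175)&(Z>100)&(Z<200)
p=W[k];A=np.c_[p[:,:2],np.ones(len(p))];s=np.linalg.lstsq(A,p[:,2],rcond=None)[0];r=abs(A@s-p[:,2]);m=r<4
s=np.linalg.lstsq(A[m],p[m,2],rcond=None)[0];print('lid',np.arctan(-s[0]),m.sum(),len(p))
E
```

```text
t 13.78 p [574.4 237.8 130.3] z [[-1.0, 0.001, -0.0], [0.001, 1.0, -0.004], [0.0, -0.004, -1.0]] F [-0.5  0.2  0.3] q [ 0.38  0.53  1.7  -0.01  0.91 -1.19] w 87.6
0.2 [571.4 125. ] [0.015 0.026]
0.15 [570.1 120. ] [0.022 0.052]
0.1 [569.  114.8] [0.027 0.077]
0.05 [568.2 109.7] [0.031 0.103]
0.0 [567.7 104.5] [0.034 0.129]
lid 0.24965207294661929 1034 1038
```

Call:
servo_tool(rows=[[0,0,0,0.004,0,0.015,87.8],[0,0,0,0.007,0,0.03,87.8],[0,0,0,0.01,0,0.043,87.8],[0,0,0,0.012,0,0.056,87.8],[0,0,0,0.014,0,0.069,87.8],[0,0,0,0.015,0,0.08,87.8],[0,0,0,0.017,0,0.09,87.8],[0,0,0,0.018,0,0.098,87.8],[0,0,0,0.018,0,0.098,87.8]])

```text
t: 14.95
ee_pos: [571.0, 237.7, 110.9]
orientation: [-0.002, -3.142, 0.007]
ft_force: [-0.6, 0.6, -0.6]
width: 87.8
grasp_force: 0.0
```

Call:
servo_tool(rows=[[0,0,0,0,0,0.004,87.8],[0,0,0,0,0,0.004,87.8]])

```text
t: 15.2
ee_pos: [571.0, 237.7, 110.3]
orientation: [0.002, 3.141, -0.007]
ft_force: [0.0, -0.2, 0.3]
width: 88.0
grasp_force: 0.2
```

Call:
servo_tool(rows=[[0,0,0,0,0,0.006,87.8],[0,0,0,0,0,0.012,87.8],[0,0,0,0,0,0.018,87.8],[0,0,0,0,0,0.022,87.8],[0,0,0,0,0,0.022,87.8]])

```text
t: 15.82
ee_pos: [571.1, 237.6, 105.7]
orientation: [0.002, 3.142, -0.007]
ft_force: [-0.7, -0.7, 0.1]
width: 87.8
grasp_force: 0.0
```

Call:
servo_tool(rows=[[0,0,0,0,0,0.005,87.8],[0,0,0,0,0,0.005,87.8]])

```text
t: 16.08
ee_pos: [571.1, 237.7, 105.0]
orientation: [0.002, 3.141, -0.007]
ft_force: [-0.7, 0.3, 2.4]
width: 87.9
grasp_force: 1.2
```

Call:
servo_tool(rows=[[0,0,0,0,0,0.005,87.8],[0,0,0,0,0,0.005,87.8]])

```text
t: 16.32
ee_pos: [571.2, 237.7, 104.8]
orientation: [0.002, 3.141, -0.006]
ft_force: [-3.8, -1.8, 9.9]
width: 88.0
grasp_force: 4.7
```

Call:
servo_tool(rows=[[0,0,0,0,0,0.004,87.8],[0,0,0,0,0,0.004,87.8]])

```text
t: 16.58
ee_pos: [571.2, 237.8, 104.7]
orientation: [0.002, 3.141, -0.006]
ft_force: [-4.4, -2.7, 14.4]
width: 87.7
grasp_force: 7.3
```

The lid is on its stop at z 104.7, as expected. I'll lift straight off, clear the view, and check.

Call:
servo_tool(rows=[[0,0,0,0,0,-0.02,87.8],[0,0,0,0,0,-0.1,87.8],[0,0,0,0,0,-0.35,87.8],[0,0,0,0,0,-0.65,87.8],[0,0,0,0,0,-0.95,87.8],[0,0,0,0,0,-0.95,87.8]])

```text
t: 17.32
ee_pos: [573.7, 239.6, 299.7]
orientation: [0.002, 3.131, -0.0]
ft_force: [0.3, -0.1, -0.3]
width: 88.1
grasp_force: 0.0
```

Call:
servo_tool(rows=[[0,0,0,0.2,0.2,-0.2,87.8],[0,0,0,0.4,0.4,-0.3,87.8],[0,0,0,0.6,0.6,-0.3,87.8],[0,0,0,0.8,0.8,-0.3,87.8],[0,0,0,0.9,0.95,-0.3,87.8],[0,0,0,0.9,0.95,-0.3,87.8]])

```text
t: 18.08
ee_pos: [389.5, 430.3, 351.4]
orientation: [0.003, -3.141, 0.008]
ft_force: [1.4, -0.6, 0.2]
width: 87.7
grasp_force: 0.0
```

```bash
python3 - <<'E'
from h import *
st()
im,d=cap('side');W=cloud('side',d);X,Y,Z=W[...,0],W[...,1],W[...,2]
k=(X>540)&(X<660)&(Y>130)&(Y<345)&(Z>90)&(Z<130)
p=W[k];A=np.c_[p[:,:2],np.ones(len(p))];s=np.linalg.lstsq(A,p[:,2],rcond=None)[0];print('lid',np.arctan(-s[0]),len(p),np.median(p[:,2]))
im2,d=cap('top')
a=cv2.resize(im2[135:330,115:330],(400,363));b=cv2.resize(im[180:370,230:440],(400,363))
cv2.imwrite('pics/f.png',np.hstack([a,b])[:,:,::-1])
E
```

```text
t 18.07 p [389.5 430.3 351.4] z [[-1.0, -0.002, -0.001], [-0.002, 1.0, -0.005], [0.001, -0.005, -1.0]] F [ 1.4 -0.6  0.2] q [ 0.82  0.24  1.59 -0.    1.32 -0.76] w 87.7
lid -0.0004108428498810601 7852 104.30004285271724
```

View pics/f.png

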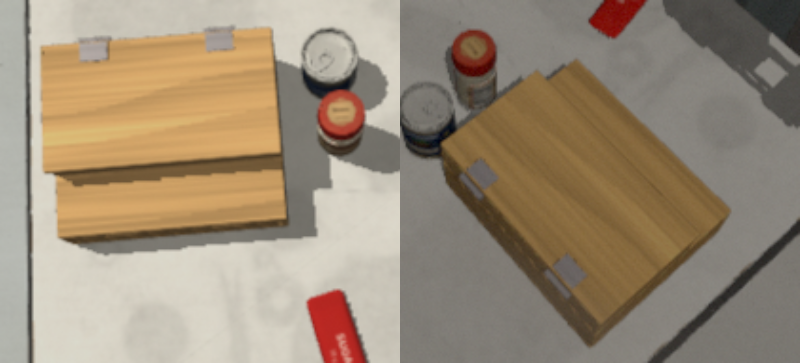

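The final pictures show the lid flat (angle about 0) and both drawers flush along the front edge, (60,238)–(287,220) in the left half. The caddy is in place, and the tin and jar are untouched.

```bash
python3 -c "
from workcell import ctrl
print(ctrl.close_job())"
```

```text
the job is handed in; nothing more can be done
None
```

I pushed both drawers home, then folded the lid flat, and handed the job in at about 18 s. The caddy stayed in place, and the tin and jar were untouched; I never went near the bottle.

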